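# Draw a sawn stone stick from under the dust hood and lay it on the scale

### The arm

A 6-joint arm with a two-finger parallel gripper is mounted at the origin on the work surface. World frame = base frame: x ahead of the robot, y to its left, z up, the work surface at z = 0. Lengths are in m, angles in rad, forces in N, time in s.
With the tool pointing down it reaches from about 0.325 to 0.9 m from the base axis. Payload 6.1 kg.
Tool frame: the origin (TCP) lies midway between the tips of the shut fingers; the grasp point (between the pads) lies 19 mm behind it; z points along the fingers, y is the line along which they close (so a half turn about z gives the same grasp; the last joint's range is limited). The gripper opens to 85 mm and grips with 20 to 120 N. Pads are 22 mm wide; open, the fingers measure 114 mm over their backs; the gripper's body (76 mm by 85 mm) begins 54 mm behind the grasp point. The pads swing forward as they close: fully open they stand 13 mm farther back than shut.
Start: joints at [1.214, 0.22, 1.526, -0, 1.395, -0.126], TCP at [0.143, 0.608, 0.231] pointing down, gripper open.
Joint ranges: [-2.98, 2.98], [-0.91, 2.08], [0.09, 2.57], [-1.24, 4.39], [0.2, 2.65], [-2.68, 2.68]. Speed limits (rad/s): [2.57, 2.57, 3.01, 3.14, 3.14, 3.14].

### API

Orientations are given as [roll, pitch, yaw] about the fixed x, y, z axes, in that order (R = Rz(yaw) Ry(pitch) Rx(roll)).
In Python, from plant import movep, move_l, set_joints, gripper_to, hold, inverse_kinematics, observe, get_image, get_calibration, Unreachable, job_done gives the robot as it stands. Calls block until the motion is done:
- movep(position, orientation): joint-space move of the TCP to a pose.
- move_l(position, feed=0.15, rotation=None, max_force=None): straight line of the TCP; rotation=None keeps the orientation; feed is the mean speed in m/s. With max_force (N) it stops when the force on the tool has changed by that much, and returns True; else False.
- set_joints(angles): joint-space move.
- gripper_to(opening, f_grip=None): finger opening in m; f_grip is the grip in N (None keeps the last); returns when the fingers have stopped.
- hold(seconds).
- inverse_kinematics(position, orientation): joint angles nearest the present ones, or None.
- observe(): the state.
- get_image(name): name is "scene" or "top" or "wrist"; returns (picture, depth): 480x640x3 uint8, red, green, blue; 480x640 float32, m along the optical axis (not along the pixel's ray), 0 where there is no reading.
- get_calibration(name): a dict with "intrinsics" (3x3 intrinsics, pixels), "dist_coeffs" ([k1, k2, p1, p2, k3] as OpenCV has them; the pictures are not rectified), "world_from_camera" (4x4, takes a point from camera to world coordinates). Camera axes: x right, y down, z forward; pixel columns grow to the right and rows downward; lengths in m; the calibration is good to about 2 mm. A picture is of the moment at which its call begins: read the wrist's pose just before it. get_calibration takes no time and is no camera call; for the wrist camera it gives the pose at the moment of the call.
A pose or a line that the arm cannot do raises Unreachable and nothing moves.
- job_done(): hands the job in; it is judged then, once.
The state is a dict: "time_s": time; "q": joint angles; "joint_velocities": joint speeds; "joint_torque": joint torques, N m; "eef_pos": TCP position; "tcp_rot": TCP orientation; "ft_force": force on the tool from outside, world axes, zero at the start; "torque": the same for the moment, N m; "opening": finger opening in m; "grasp_force": force on a finger pad.
Only numpy, scipy, OpenCV 4.12 (cv2) and the standard library are available. Lean on these libraries where they do the work, as an engineer would, in place of code of your own. Each camera call takes 0.05 s, during which the arm holds its last target. There are 200 camera calls.

### The job

First take the brass weight off the pocket scale's pan and stand it upright on the grey felt pad; then lift the open end of the square-sawn stone stick over the tray's lip, draw the stick out endwise from under the clear hood, and lay it gently and level across the middle of the pan, crosswise to the scale's length so that the display stays uncovered. Let go of everything, and leave the other two stones in the tray, the jar and the loupe where they are.

Things in the scene. Friction and masses are not known exactly. Their poses are not given: they have to be found in the camera images.
- tray: Fixed specimen tray, 202 mm long (x) by 210 mm wide (y), wooden floor 12 mm above the bench; origin at the centre of its underside; +x runs from the lip to the back. Three places for long stones lie side by side at y = -66, 0 and +66 mm, each between two ribs 5 mm high and 46 mm apart that run only under the hood.
- lip (a point): Top middle of the tray's black lip, which spans the full width at the -x end: 6 mm thick (tray x -101 to -95 mm), top 16 mm above the tray floor. Same axes as the tray.
- hood (a point): Middle of the lower edge of the hood's front pane, 56 mm above the tray floor, 50 mm to -x of the tray's origin. The fixed clear, black-edged dust hood covers tray x -53 to +101 mm, the full width, up to 173 mm above the bench; below this edge its front is an open slot. Only the 42 mm between lip and hood is open from above. Same axes as the tray.
- ledge (a point): Middle of the underside of a ledge at the tray's back, 30 mm above the tray floor; it covers tray x +67 to +95 mm over the full width, out from the back wall's inner face at +95 mm, so far ends cannot be lifted straight out. Same axes as the tray.
- stick_center (a point): Centre of the square-sawn stone stick to be weighed: 180 mm long (x), 18 mm wide (y), 22 mm high (z), grey stone, about 0.19 kg, loose; it lies in any of the three places of the tray, lengthwise, its x axis along the tray's x (within 2 degrees), its -x end 2 to 4 mm inside the lip and about 40 mm of it standing out from under the hood.
- stick_near (a point): Bottom middle of the stick's end that starts at the lip (90 mm to -x and 11 mm below its centre).
- stick_far (a point): Bottom middle of the stick's other end, which starts under the hood and ledge (90 mm to +x and 11 mm below its centre).
- crystal_center (a point): Centre of a six-sided stone prism, 176 mm long (x), 22 mm high, 25 mm wide, loose, grey stone, in another of the tray's places. To be left alone.
- slab_center (a point): Centre of a flat stone strip, 180 mm long (x), 34 mm wide, 12 mm high, loose, grey stone, in the remaining place of the tray. To be left alone.
- pan (a point): Centre of the top face of the scale's steel pan, 24 mm above the bench; pan 76 mm (x) by 70 mm (y). The pocket scale is fixed to the bench: a black slab 130 mm long (x), 80 mm wide (y), 18 mm high, its middle 22 mm to -x of this point; the display is near its -x end. The stick must end with its length along this frame's y (either way round).
- weight_knob (a point): Middle of the knob (16 mm diameter, 12 mm high) on top of the brass weight, 40 mm above the weight's foot. The weight is a 25 mm diameter cylinder 27 mm high with a neck and the knob, 47 mm high over all, 0.1 kg, loose; it starts upright on the scale's pan.
- weight_foot (a point): Centre of the underside of the brass weight.
- pad_top (a point): Centre of the top face of the grey felt pad, 70 mm square and 4 mm thick, fixed on the bench.
- jar: Closed jar, 42 mm diameter, 110 mm high, loose, origin at the centre of its underside. To be left alone.
- loupe: Folding loupe lying flat, a round of 30 mm diameter with a 30 mm handle to its -x, 15 mm high, loose, origin under the round. To be left alone.
Mind the look-alikes: they are no part of the job. What is meant by the part that bears weight_knob is not blue, and is the smaller of those in its own colour.

How it is judged:
By the outcome, as a careful person would: the job done as asked, in the order asked, and still so for the second after the job is handed in, with the robot touching nothing.
It also fails if it takes over 54 s, if anything falls off the work surface, if the arm or the gripper's body presses on something with over 40 N, if the wrist force passes 120 N, or if a joint passes its speed limit or range.

## Working session

There is one attempt and no reset: what is moved stays moved. The work goes in short steps, each a Python script; the robot and the scene stay as the last script left them, time stands still between calls to the robot, and variables do not carry over. Pictures are saved under pics/ and viewed, at most 10 in all, crops included, and the job is handed in when it is done.

```bash
ls; mkdir -p pics; cat > h.py <<'E'
import numpy as np, cv2
from plant import *
def cap(n):
    c=get_calibration(n); im,d=get_image(n); np.savez(f'{n}.npz',im=im,d=d,K=c["intrinsics"],D=c["dist_coeffs"],T=c["world_from_camera"]); return im,d
def load(n):
    return np.load(f'{n}.npz')
def ray(f,u,v):
    p=cv2.undistortPoints(np.array([[[u,v]]],float),f['K'],f['D'])[0,0]; return np.array([p[0],p[1],1.])
def px2w(f,u,v,z=None):
    r=ray(f,u,v); T=f['T']; 
    if z is None: s=np.median(f['d'][int(v)-1:int(v)+2,int(u)-1:int(u)+2])
    else: s=(z-T[2,3])/(T[:3,:3]@r)[2]
    return T[:3,:3]@(r*s)+T[:3,3]
def cloud(f):
    h,w=f['d'].shape; uv=np.stack(np.meshgrid(np.arange(w),np.arange(h)),-1).reshape(-1,1,2).astype(float)
    p=cv2.undistortPoints(uv,f['K'],f['D']).reshape(h,w,2); d=f['d']
    P=np.dstack([p[...,0]*d,p[...,1]*d,d]); return P@f['T'][:3,:3].T+f['T'][:3,3]
E
python3 - <<'E'
from h import *
for n in ("scene","top"):
    im,d=cap(n); cv2.imwrite(f'pics/{n}0.png',im[...,::-1]); print(n,load(n)['T'].round(3).tolist(),load(n)['K'].round(0).tolist())
o=observe(); print(o)
E
```

```text
pics
scene [[0.738, -0.643, 0.206, 0.393], [-0.675, -0.7, 0.233, -0.171], [-0.006, -0.31, -0.951, 0.848], [0.0, 0.0, 0.0, 1.0]] [[533.0, 0.0, 321.0], [0.0, 533.0, 241.0], [0.0, 0.0, 1.0]]
top [[-0.013, -0.987, 0.162, 0.431], [-1.0, 0.01, -0.02, 0.012], [0.018, -0.162, -0.987, 0.877], [0.0, 0.0, 0.0, 1.0]] [[454.0, 0.0, 319.0], [0.0, 454.0, 247.0], [0.0, 0.0, 1.0]]
{'time_s': 0.1, 'q': array([ 1.21391029e+00,  2.21187150e-01,  1.52749585e+00,  2.77344347e-05,
        1.39470445e+00, -1.26079393e-01]), 'joint_velocities': array([-0.00090472, -0.00401716, -0.00136313, -0.00012699,  0.00195438,
        0.00031012]), 'joint_torque': array([ 2.61205068e-04, -4.98243213e+01, -3.90549123e+01, -2.00808654e-04,
        5.78371619e-03, -4.80022678e-06]), 'eef_pos': array([0.14276655, 0.60791432, 0.23028438]), 'tcp_rot': array([-3.13981554e+00, -2.52767181e-04,  2.91078090e+00]), 'ft_force': array([-0.73015676, -0.11806332, -0.29724264]), 'torque': array([ 0.01571455, -0.01797922, -0.00877633]), 'grasp_force': 0.0, 'opening': 0.08533390099679493}
```

View pics/top0.png

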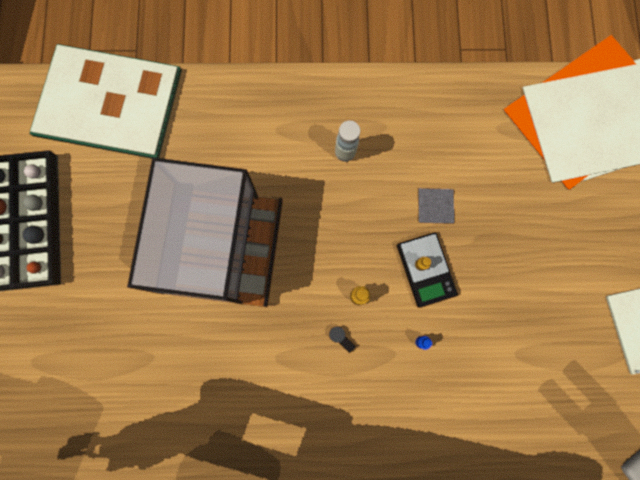

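View pics/scene0.png

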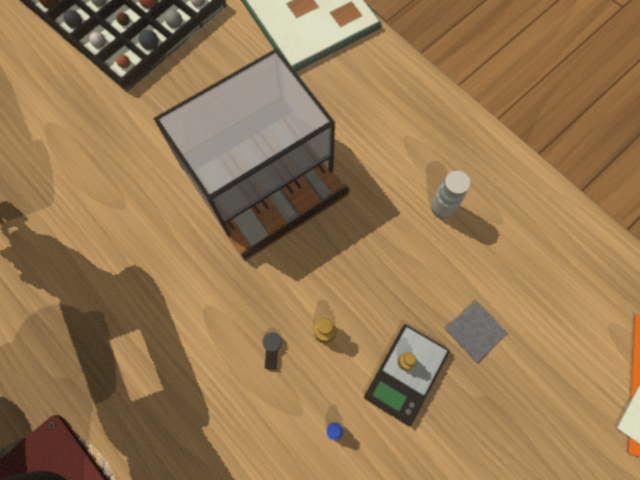

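The top view shows the tray with its lip facing right (280,200)-(265,303), the hood over (130-250,160-300), the scale at (428,270), the pad at (436,205), the jar at (348,140) and the loupe at (342,338). The candidate weights are brass at (424,263) on the pan, brass at (360,295) on the bench and blue at (424,342). The one on the pan is brass and looks smaller than the bench one, so it fits. I'll confirm this in one crop.

```bash
python3 - <<'E'
from h import *
s=load('scene');t=load('top')
a=cv2.resize(s['im'][150:260,215:355],None,fx=4,fy=4,interpolation=cv2.INTER_CUBIC)
b=cv2.resize(s['im'][300:450,300:520],None,fx=2.54,fy=2.54,interpolation=cv2.INTER_CUBIC)[:,:560]
c=np.vstack([a,np.pad(b,((0,0),(0,max(0,560-b.shape[1])),(0,0)))]); c=cv2.resize(c,None,fx=.72,fy=.72)
cv2.imwrite('pics/crop1.png',c[...,::-1]); print(c.shape)
C=cloud(t); 
for n,(u,v) in dict(pan=(415,250),wt=(424,263),wt2=(360,295),blue=(424,342),pad=(436,205),lipA=(280,200),lipB=(265,303),gap1=(265,215),gap2=(257,250),gap3=(250,290),hood=(240,235),jar=(348,128),loupe=(338,334)).items(): print(n,px2w(t,u,v).round(4))
Cs=cloud(s)
for nm,D in (('top',C),('scene',Cs)):
    z=D[...,2]
    for (n,zr,xr,yr) in (('brass',(0.05,0.09),(.3,.6),(-.3,-.05)),('wt2',(0.03,0.08),(.25,.45),(-.14,-.03))):
        m=(z>zr[0])&(z<zr[1])&(D[...,0]>xr[0])&(D[...,0]<xr[1])&(D[...,1]>yr[0])&(D[...,1]<yr[1])
        P=D[m]; print(nm,n,len(P),P.mean(0).round(4) if len(P) else '',P.max(0).round(4) if len(P) else '',P.min(0).round(4) if len(P) else '')
E
```

```text
(591, 403, 3)
pan [ 0.564  -0.1892  0.0256]
wt [ 0.5331 -0.1936  0.0709]
wt2 [ 0.4775 -0.0773  0.0662]
blue [ 0.393  -0.1925  0.0466]
pad [ 0.6573 -0.2403  0.0048]
lipA [0.6635 0.0676 0.029 ]
lipB [0.4671 0.0952 0.0287]
gap1 [0.6327 0.0956 0.0351]
gap2 [0.5658 0.1103 0.0341]
gap3 [0.4917 0.1237 0.0247]
hood [0.5756 0.1272 0.1325]
jar [ 0.7731 -0.0593  0.1105]
loupe [ 0.4085 -0.0397  0.0161]
top brass 268 [ 0.5072 -0.1399  0.0633] [ 0.5488 -0.0703  0.0748] [ 0.3913 -0.2098  0.0502]
top wt2 0   
scene brass 431 [ 0.5066 -0.1426  0.0633] [ 0.5473 -0.0689  0.0743] [ 0.3867 -0.2093  0.0501]
scene wt2 0
```

View pics/crop1.png

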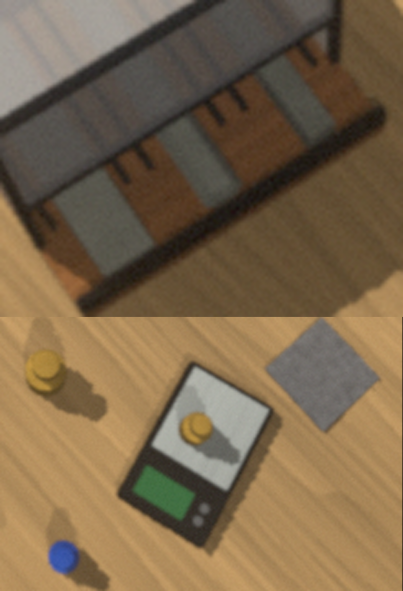

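The crop shows the larger brass weight standing on the bench (45,370), the smaller brass one on the pan (197,428) and the blue one (63,556). The pan one, with its top measured at 71 mm, is the right one. In the tray gap, the wide flat slab is on the left (100,220), the crystal with its ridge is in the middle (205,165), and the narrow stick is on the right (300,105), at world x of about 0.63.

```bash
cat > meas.py <<'E'
from h import *
def rect(P): 
    r=cv2.minAreaRect((P[:,:2]*1000).astype(np.float32)); return np.round(r[0],1),np.round(r[1],1),round(r[2],1)
def box(D,lo,hi): return ((D>np.array(lo))&(D<np.array(hi))).all(-1)
def big(m):
    n,l,s,_=cv2.connectedComponentsWithStats(m.astype(np.uint8)); return l==1+s[1:,4].argmax()
E
python3 - <<'E'
from meas import *
for n in ('top','scene'):
    f=load(n);D=cloud(f);im=f['im'].astype(int)
    m=big(box(D,(.42,-.3,.0),(.62,-.12,.03))&(D[...,2]>.013)); print(n,'scale',rect(D[m]))
    mp=big(box(D,(.45,-.28,.018),(.62,-.12,.03))&(im.min(-1)>110)&(np.ptp(im,-1)<45)); P=D[mp]; print(' pan',rect(P),P[:,2].mean().round(4))
    mk=big(box(D,(.49,-.24,.062),(.6,-.14,.08))); print(' knob',D[mk].mean(0).round(4),rect(D[mk]))
    md=big(box(D,(.6,-.32,-.01),(.72,-.18,.015))&(np.ptp(im,-1)<25)&(im.mean(-1)<140)); print(' pad',rect(D[md]),D[md][:,2].mean().round(4))
    ml=big(box(D,(.42,.04,.018),(.70,.15,.034))&(im.mean(-1)<45)); print(' lip',rect(D[ml]),D[ml][:,2].mean().round(4))
    # stones in the gap
    for xr in ((.47,.53),(.53,.59),(.6,.66)):
        q=box(D,(xr[0],.06,.02),(xr[1],.15,.04))&(im[...,0]-im[...,2]<18)&(im.mean(-1)>50)
        q=big(q);P=D[q]; print('  stone',len(P),rect(P),P[:,2].mean().round(4),np.percentile(P[:,2],95).round(4),P.min(0).round(3),P.max(0).round(3))
E
```

```text
top scale (array([ 528.3, -212.9]), array([129.9,  81.3]), 16.5)
 pan (array([ 550. , -206.2]), array([77.2, 71.4]), 16.5) 0.0248
 knob [ 0.5364 -0.1975  0.0704] (array([ 537. , -197.7]), array([14.2, 15. ]), 61.1)
 pad (array([ 657.2, -240.2]), array([69.2, 69.1]), 87.1) 0.005
 lip (array([566.3,  87.7]), array([ 18.3, 206. ]), 82.2) 0.0279
  stone 416 (array([504.2, 120.2]), array([45.6, 32.8]), 82.0) 0.0246 0.027 [0.486 0.096 0.02 ] [0.522 0.144 0.029]
  stone 257 (array([567.8, 111.6]), array([41.7, 21.9]), 82.4) 0.0328 0.0368 [0.555 0.09  0.02 ] [0.58  0.134 0.038]
  stone 213 (array([633.7, 100.9]), array([43.3, 17.6]), 82.9) 0.0345 0.0372 [0.623 0.079 0.024] [0.645 0.122 0.039]
scene scale (array([ 526.9, -211.2]), array([130.6,  81.2]), 16.4)
 pan (array([ 548.1, -204.9]), array([76.8, 70.2]), 16.5) 0.0247
 knob [ 0.5347 -0.1967  0.0702] (array([ 534.8, -196.6]), array([15.6, 16.3]), 45.6)
 pad (array([ 654.8, -239.1]), array([69.9, 68.8]), 88.8) 0.0045
 lip (array([564.1,  85.1]), array([ 10.9, 206.8]), 81.9) 0.0269
  stone 598 (array([502.3, 122.9]), array([56.6, 33.1]), 82.8) 0.025 0.0274 [0.484 0.095 0.02 ] [0.522 0.15  0.032]
  stone 434 (array([568.4, 118.9]), array([54.5, 23.9]), 81.5) 0.0323 0.0366 [0.553 0.091 0.021] [0.584 0.148 0.039]
  stone 367 (array([632.5, 107.2]), array([53.8, 18.2]), 81.7) 0.0336 0.0368 [0.62  0.08  0.021] [0.645 0.135 0.038]
```

The two cameras agree to within 2 mm. The scale's yaw is 16.5° and the tray's x axis is at about 82°. The stone heights are 34.5 mm for the stick (22+12), 24.6 mm for the slab (12+12) and about 34 mm for the crystal. The measured stick width is 18 mm.

Next I check reach for the tilted grasp, which is needed to keep the gripper body clear of the hood. Then I go above the weight.

```bash
cat >> h.py <<'E'
from scipy.spatial.transform import Rotation as Rn
def ori(ang,th,pitch=0):
    """tool x along heading ang (rad), tool z leaning th toward it (stick then held level)"""
    u=np.array([np.cos(ang),np.sin(ang),0]); k=np.array([0,0,1.])
    z=np.sin(th)*u-np.cos(th)*k; y=-np.cross(k,u); x=np.cross(y,z)
    return Rn.from_matrix(np.c_[x,y,z]).as_euler('xyz').tolist()
E
python3 - <<'E'
from h import *
a=np.radians(82.3); u=np.array([np.cos(a),np.sin(a)])
lip=np.array([.631,.0775])   # lip middle at stick's place, tray x=-98
for th in (25,30,35):
    t=np.radians(th)
    for nm,x,z in (('pre',-68,.15),('grasp',-68,.0185),('out',-260,.05),):
        p=lip+u*(x+98)/1000; q=inverse_kinematics([*p,z],ori(a,t)); print(th,nm,p.round(3),None if q is None else np.round(q,2))
    b=np.radians(106.5); n=np.array([.549,-.2055])-np.array([np.cos(b),np.sin(b)])*(.09-.027)
    q=inverse_kinematics([*n,.031],ori(b,t)); print('place',n.round(3),None if q is None else np.round(q,2))
movep([.5355,-.197,.20],ori(1.35,0)); 
print(observe()['time_s'])
im,d=cap('wrist'); cv2.imwrite('pics/w1.png',im[...,::-1])
from meas import *
D=cloud(load('wrist'))
m=box(D,(.49,-.25,.062),(.58,-.15,.08)); print(m.sum()); mk=big(m); print(D[mk].mean(0).round(4),rect(D[mk]))
m=big(box(D,(.45,-.28,.0515-.006),(.62,-.12,.0535))&box(D,(.49,-.25,0),(.58,-.15,.08))); print('body',rect(D[m]))
E
```

```text
25 pre [0.635 0.107] [-0.18  0.3   1.65  0.46  1.25 -0.21]
25 grasp [0.635 0.107] [-0.18  0.48  1.69  0.51  1.05 -0.32]
25 out [ 0.609 -0.083] [-0.49  0.46  1.65  0.44  1.22 -0.54]
place [ 0.567 -0.266] [-0.69  0.68  1.36  0.24  1.47 -1.05]
30 pre [0.635 0.107] [-0.22  0.31  1.66  0.55  1.27 -0.28]
30 grasp [0.635 0.107] [-0.22  0.5   1.7   0.6   1.08 -0.42]
30 out [ 0.609 -0.083] [-0.52  0.49  1.63  0.51  1.27 -0.61]
place [ 0.567 -0.266] [-0.71  0.74  1.3   0.27  1.55 -1.07]
35 pre [0.635 0.107] [-0.26  0.33  1.67  0.63  1.29 -0.36]
35 grasp [0.635 0.107] [-0.26  0.53  1.7   0.69  1.12 -0.5 ]
35 out [ 0.609 -0.083] [-0.56  0.53  1.62  0.57  1.32 -0.66]
place [ 0.567 -0.266] [-0.73  0.8   1.23  0.31  1.64 -1.08]
3.2417
351
[ 0.5368 -0.197   0.0695] (array([ 536.4, -197.8]), array([15.7, 14.9]), 75.9)
body (array([ 536.8, -196.5]), array([21.8, 24. ]), 77.5)
```

```bash
python3 - <<'E'
from h import *
gripper_to(.055,30)
p=np.array([.5363,-.197])
move_l([*p,.07]); print('hit',move_l([*p,.033],feed=.08,max_force=8))
gripper_to(0,30); o=observe(); print(o['opening'],o['grasp_force'],o['eef_pos'],o['time_s'])
move_l([*p,.09],feed=.12); o=observe(); print(o['opening'],o['grasp_force'],o['ft_force'])
g=[.656,-.24]
move_l([*g,.07],feed=.2); move_l([*g,.018],feed=.12)
print('touch',move_l([*g,.009],feed=.03,max_force=4)); o=observe(); print(o['eef_pos'],o['ft_force'])
gripper_to(.05); move_l([*g,.16],feed=.2)
print(observe()['time_s'])
im,d=cap('wrist'); cap('scene')
s=load('scene')
c=np.hstack([im,cv2.resize(s['im'][280:440,340:520],None,fx=3,fy=3)])
cv2.imwrite('pics/w2.png',cv2.resize(c,None,fx=.66,fy=.66)[...,::-1])
E
```

```text
hit False
0.02297873058972348 29.72391575924121 [ 0.53684193 -0.19731228  0.03376287] 5.7083
0.023417138739810932 29.471403571078554 [-0.28997414 -0.39327908 -2.15298543]
touch True
[ 0.65743877 -0.24071783  0.01354722] [-0.199145    0.32350437  3.64811704]
9.2583
```

View pics/w2.png

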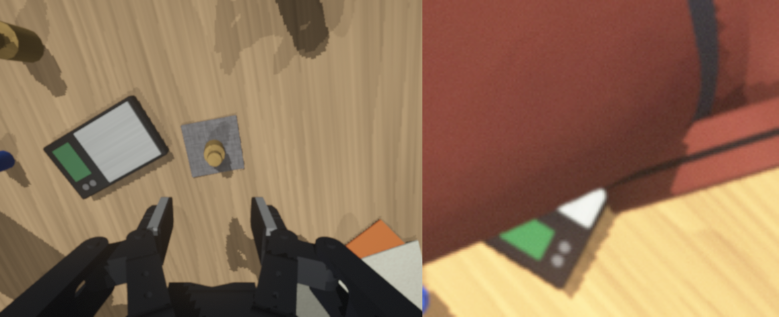

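The wrist view shows the weight upright on the felt pad (213,155) and a clear pan. Next I move to the tilted pre-grasp and take a close look at the stick.

```bash
python3 - <<'E'
from meas import *
a=np.radians(82.3); u=np.array([np.cos(a),np.sin(a),0]); th=np.radians(30)
lip=np.array([.631,.0775,0]); zt=np.sin(th)*u-np.array([0,0,np.cos(th)])
G=lip+u*.030+[0,0,.0185]
movep(G-.14*zt,ori(a,th)); o=observe(); print(o['time_s'],o['eef_pos']-(G-.14*zt))
im,d=cap('wrist'); f=load('wrist'); cv2.imwrite('pics/w3.png',im[...,::-1])
D=cloud(f); im=im.astype(int)
ml=big(box(D,(.42,.04,.018),(.75,.13,.034))&(im.mean(-1)<45)); print(' lip',rect(D[ml]),D[ml][:,2].mean().round(4))
q=big(box(D,(.59,.07,.028),(.68,.17,.04))&(im[...,0]-im[...,2]<18)&(im.mean(-1)>50)); P=D[q]; print('stick',len(P),rect(P),P[:,2].mean().round(4),P.min(0).round(3),P.max(0).round(3))
E
```

```text
10.4167 [ 4.97689464e-04 -8.20122318e-04  9.61644714e-05]
 lip (array([608.8,  75.5]), array([  5. , 118.4]), 82.3) 0.0272
stick 1505 (array([635.4, 104.6]), array([50.8, 17. ]), 82.6) 0.0336 [0.624 0.079 0.029] [0.647 0.13  0.036]
```

View pics/w3.png

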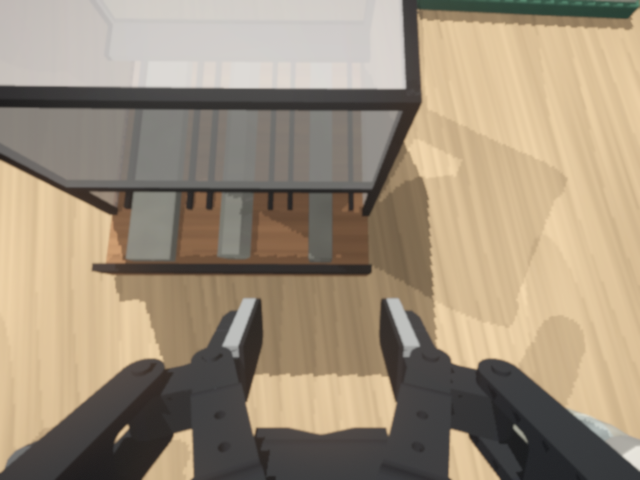

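The wrist view shows the stick's open end at (320,225) between the lip (y≈268) and the hood edge (y≈188), with about 23 mm of free space on either side. The lip sits about 3.5 mm nearer than I first estimated, so I correct for that and grasp.

```bash
cat >> h.py <<'E'
A=np.radians(82.4); U=np.array([np.cos(A),np.sin(A),0]); TH=np.radians(30); ZT=np.sin(TH)*U-np.array([0,0,np.cos(TH)])
G=np.array([.6350,.1037,.0185])
E
python3 - <<'E'
from h import *
gripper_to(.04,80)
move_l((G-.06*ZT).tolist(),rotation=ori(A,TH))
print('hit',move_l(G.tolist(),feed=.06,max_force=6)); o=observe(); print(o['eef_pos']-G,o['ft_force'])
im,d=cap('wrist'); cv2.imwrite('pics/w4.png',im[...,::-1])
gripper_to(0,80); o=observe(); print(o['opening'],o['grasp_force'],o['eef_pos']-G,o['ft_force'],o['time_s'])
E
```

```text
hit False
[ 0.00037363 -0.00019731  0.00042269] [-0.14139987  0.2293252  -0.14702954]
0.016253000275342298 79.79191303253174 [ 0.00055379 -0.00041278  0.00066359] [-0.49767196 -1.5973021   4.96121094] 12.9333
```

```bash
python3 - <<'E'
from h import *
near=np.array([.6315,.0795,.012]); F=near+.18*U
phi=np.arcsin(.021/.18)
v=np.array([-U[1],U[0],0])          # lateral axis; raising near end = +phi about v?
Rv=Rn.from_rotvec(phi*v).as_matrix()
if (Rv@(near-F))[2]<0: Rv=Rv.T
P=F+Rv@(G-F); R=(Rn.from_matrix(Rv)*Rn.from_euler('xyz',ori(A,TH)))
print(P-G, (F+Rv@(near-F)).round(4))
print('hit',move_l(P.tolist(),feed=.04,rotation=R.as_euler('xyz').tolist(),max_force=15)); o=observe(); print(o['eef_pos']-P,o['ft_force'],o['torque'],o['opening'])
P2=P-.055*U+[0,0,.001]
print('hit',move_l(P2.tolist(),feed=.08,max_force=12)); o=observe(); print(o['eef_pos']-P2,o['ft_force'],o['torque'],o['opening'],o['time_s'])
im,d=cap('wrist'); im2,_=cap('top')
cv2.imwrite('pics/w5.png',cv2.resize(np.hstack([im,cv2.resize(im2[130:330,110:370],(640,480))]),(800,300))[...,::-1])
E
```

```text
[0.00024078 0.00180457 0.01810308] [0.6317 0.0807 0.033 ]
hit False
[-0.00036349  0.00046137 -0.00039877] [0.29283396 0.73652839 0.20554644] [ 0.15183657 -0.0736752  -0.07932135] 0.016052192398563533
hit False
[ 0.00053915 -0.00071395  0.00042219] [ 0.23483004 -2.22278668  3.23512324] [-0.32129305  0.0056199  -0.06691733] 0.01612373657130792 14.3833
```

View pics/w5.png

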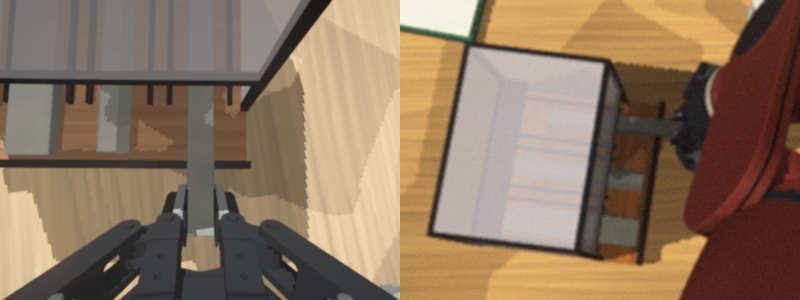

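The wrist view shows the stick clear over the lip and drawn 55 mm, still in the grip at (200,210). The other two stones have not moved. Now I level it and measure its pitch from depth before drawing it out fully.

```bash
cat >> h.py <<'E'
def sticktop(c,ang,L=(-.05,.2)):
    """fit stick's top line in wrist cloud near a line through c (xy) with heading ang"""
    im,d=cap('wrist'); D=cloud(load('wrist')); im=im.astype(int)
    e=np.array([np.cos(ang),np.sin(ang)]); r=D[...,:2]-np.array(c[:2]); s=r@e; l=r@np.array([-e[1],e[0]])
    m=(abs(l)<.016)&(s>L[0])&(s<L[1])&(D[...,2]>c[2]-.02)&(D[...,2]<c[2]+.025)&(d>0)&(im[...,0]-im[...,2]<18)
    m=cv2.morphologyEx(m.astype(np.uint8),cv2.MORPH_OPEN,np.ones((3,3)))>0
    ss,zz,ll=s[m],D[...,2][m],l[m]
    for _ in range(4):
        p=np.polyfit(ss,zz,1); k=abs(zz-np.polyval(p,ss))<.003; ss,zz,ll=ss[k],zz[k],ll[k]
    q=np.polyfit(ss,ll,1)
    print('stick n',len(ss),'s',np.percentile(ss,[0.5,99.5]).round(4),'z0',p[1].round(4),'pitch deg',np.degrees(p[0]).round(2),'lat',q[1].round(4),'yaw deg',np.degrees(q[0]).round(2))
    return p,q,ss
E
python3 - <<'E'
from h import *
o=observe(); P=o['eef_pos'].copy(); 
sticktop([P[0],P[1],.05],A,(-.03,.04))
P[2]=G[2]+.023
print(move_l(P.tolist(),feed=.04,rotation=ori(A,TH),max_force=15)); o=observe(); print(o['eef_pos'],o['ft_force'],o['torque'],o['opening'],o['time_s'])
sticktop([P[0],P[1],.057],A,(-.03,.06))
E
```

```text
stick n 3996 s [-0.0151  0.0396] z0 0.0536 pitch deg -8.48 lat -0.0004 yaw deg 0.64
False
[0.62714056 0.0501306  0.03964775] [-0.74494947 -0.64415249 -1.45318906] [-0.49184717  0.05274024  0.06829841] 0.01614969199309 14.8
stick n 4176 s [-0.0027  0.0586] z0 0.0557 pitch deg -2.55 lat 0.0008 yaw deg 0.17
```

```bash
cat >> h.py <<'E'
def rpy(ang,deg):
    """tool orientation at heading ang, with the stick's far end raised by deg"""
    v=np.array([np.sin(ang),-np.cos(ang),0])
    return (Rn.from_rotvec(np.radians(deg)*v)*Rn.from_euler('xyz',ori(ang,TH))).as_euler('xyz').tolist()
E
python3 - <<'E'
from h import *
gripper_to(0,110)
P=np.array([.62714,.0501,.0435])
print(move_l(P.tolist(),feed=.04,rotation=rpy(A,2.4),max_force=15)); hold(.2); o=observe(); print(o['eef_pos'],o['tcp_rot'],rpy(A,2.4),ori(A,TH),o['ft_force'],o['torque'])
sticktop([P[0],P[1],.057],A,(-.03,.06)); print(observe()['time_s'])
E
```

```text
False
[0.62724831 0.0502777  0.04361293] [ 3.14133153 -0.56470081  1.43856286] [3.141592653589793, -0.5654866776461627, 1.4381513036433278] [3.141592653589793, -0.5235987755982987, 1.4381513036433278] [-0.28550652 -0.57020515 -0.8809142 ] [-0.47247445  0.07349752 -0.02840883]
stick n 4424 s [-0.0012  0.0592] z0 0.0592 pitch deg 0.41 lat -0.0 yaw deg -0.35
15.5667
```

The stick is level at +0.4°, with about 9 mm of clearance both above the lip and below the hood edge. I draw it out.

```bash
python3 - <<'E'
from h import *
P=np.array([.62714,.0501,.0435])-.165*U; 
print(move_l(P.tolist(),feed=.12,max_force=12)); o=observe(); print(o['eef_pos']-P,o['ft_force'],o['torque'],o['time_s'])
p,q,ss=sticktop([P[0],P[1],.059],A,(-.03,.2))
P[2]=.095; move_l(P.tolist(),feed=.15)
b=np.radians(106.5); T=np.array([.549,-.2055])-np.array([np.cos(b),np.sin(b)])*.065
movep([*T,.095],rpy(b,2)); hold(.2); o=observe(); print(o['eef_pos'],o['time_s'])
sticktop([*T,.11],b,(-.03,.2))
im,_=cap('scene'); w=load('wrist')['im']
cv2.imwrite('pics/w6.png',cv2.resize(np.hstack([w,im]),(800,300))[...,::-1])
E
```

```text
False
[-2.97076529e-05  8.81146707e-04 -5.63982721e-05] [-0.24828441  0.5808892  -2.25117795] [-0.52823567  0.01357842 -0.01256988] 17.0917
stick n 9310 s [0.0028 0.1478] z0 0.0585 pitch deg 1.9 lat -0.0002 yaw deg 0.19
[ 0.56744925 -0.26630159  0.09472579] 18.5083
stick n 9185 s [0.0031 0.1477] z0 0.1097 pitch deg 1.54 lat -0.0007 yaw deg -0.02
```

View pics/w6.png

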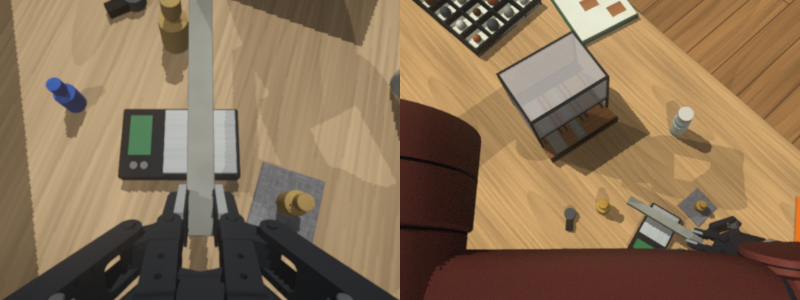

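The wrist view shows the stick held over the pan along the scale's y, with the display (140,135) uncovered. The weight is on its pad at (295,205). I cross-check the pitch and centre with the scene camera.

```bash
python3 - <<'E'
from meas import *
b=np.radians(106.5); e=np.array([np.cos(b),np.sin(b)]); c=np.array([.549,-.2055])
for n in ('scene','top'):
    if n=='top': cap('top')
    f=load(n); D=cloud(f); im=f['im'].astype(int); r=D[...,:2]-c; s=r@e; l=r@np.array([-e[1],e[0]])
    m=(abs(l)<.03)&(s>-.06)&(s<.12)&(D[...,2]>.095)&(D[...,2]<.13)&(abs(im[...,0]-im[...,2])<25)
    if m.sum()<50: print(n,'few'); continue
    m=big(m); ss,zz,ll=s[m],D[...,2][m],l[m]
    for _ in range(4):
        p=np.polyfit(ss,zz,1); k=abs(zz-np.polyval(p,ss))<.003; ss,zz,ll=ss[k],zz[k],ll[k]
    print(n,len(ss),np.percentile(ss,[.5,99.5]),'pitch',np.degrees(p[0]),'z0',p[1],'lat',np.percentile(ll,[2,50,98]),np.degrees(np.polyfit(ss,ll,1)[0]))
E
```

```text
scene 1386 [-0.05954991  0.09039582] pitch 2.0799859285759967 z0 0.11212476769555209 lat [-0.00862041  0.00094798  0.00950099] 0.5729608870356065
top 860 [-0.05969975  0.091229  ] pitch 1.8924241104984785 z0 0.11259704125529897 lat [-0.00922807 -0.00036229  0.00806775] -0.04012273989909877
```

The fixed cameras put the stick's far end at +91 mm from the pan centre, so it is centred to about 1 mm, with a pitch of about 1.9°. I remove the pitch and lower gently.

```bash
python3 - <<'E'
from h import *
b=np.radians(106.5); T=np.array([.549,-.2055])-np.array([np.cos(b),np.sin(b)])*.0655
move_l([*T,.06],feed=.08,rotation=rpy(b,.1)); move_l([*T,.036],feed=.04); hold(.3)
o=observe(); print(o['eef_pos'],o['ft_force'])
sticktop([*T,.051],b,(0,.14))
print('touch',move_l([*T,.027],feed=.012,max_force=2)); hold(.2); o=observe(); print(o['eef_pos'],o['ft_force'],o['torque'],o['time_s'])
sticktop([*T,.046],b,(0,.14))
E
```

```text
[ 0.56775091 -0.2684072   0.03627131] [-0.18769132 -0.2277214  -1.61043091]
stick n 12294 s [0.0005 0.1386] z0 0.0507 pitch deg -0.05 lat -0.0006 yaw deg -0.04
touch True
[ 0.56761352 -0.26838389  0.03101971] [ 0.24489168 -2.06800896  5.83262774] [ 0.15375023 -0.08033209  0.00324172] 21.0417
stick n 12391 s [0.0006 0.1385] z0 0.0455 pitch deg 0.38 lat -0.0004 yaw deg -0.09
```

```bash
python3 - <<'E'
from meas import *
b=np.radians(106.5); e=np.array([np.cos(b),np.sin(b),0]); p=observe()['eef_pos']
move_l((p+[0,0,.0004]).tolist(),feed=.01); hold(.1); print(observe()['ft_force'])
gripper_to(.024,20); hold(.2); gripper_to(.045); o=observe(); print(o['opening'],o['grasp_force'],o['ft_force'])
zt=np.sin(TH)*e-np.array([0,0,np.cos(TH)])
move_l((o['eef_pos']-.09*zt).tolist(),feed=.12); p=observe()['eef_pos']; move_l([p[0],p[1],.25],feed=.2)
set_joints([1.0,.1,1.5,0,1.4,-.1]); print(observe()['time_s'])
T=cap('top')[0]; S=cap('scene')[0]
c=np.array([.549,-.2055])
for n in ('scene','top'):
    f=load(n); D=cloud(f); im=f['im'].astype(int); r=D[...,:2]-c; s=r@e[:2]; l=r@np.array([-e[1],e[0]])
    m=(abs(l)<.03)&(abs(s)<.12)&(D[...,2]>.035)&(D[...,2]<.06)&(abs(im[...,0]-im[...,2])<25); m=big(m); ss,zz=s[m],D[...,2][m]
    pp=np.polyfit(ss,zz,1); print(n,rect(D[m]),np.percentile(ss,[.5,99.5]),'pitch',np.degrees(pp[0]),'z0',pp[1])
cv2.imwrite('pics/fin.png',cv2.resize(np.hstack([T[110:360,110:480],cv2.resize(S[100:460,140:600],None,fx=.694,fy=.694)[:250]]),None,fx=1.15,fy=1.15)[...,::-1])
E
```

```text
[ 0.51013602 -1.07063661  0.91383421]
0.045290872910648906 0.0 [-0.17194775 -1.49229538 -0.14286977]
27.35
scene (array([ 547.9, -204.3]), array([ 19.1, 177.2]), 17.1) [-0.08579594  0.08896009] pitch 0.029854604492730842 z0 0.04605756022370964
top (array([ 549.1, -204.9]), array([ 18.1, 179. ]), 16.6) [-0.0875033   0.08969175] pitch -0.07539127046570421 z0 0.04658433988557598
```

View pics/fin.png

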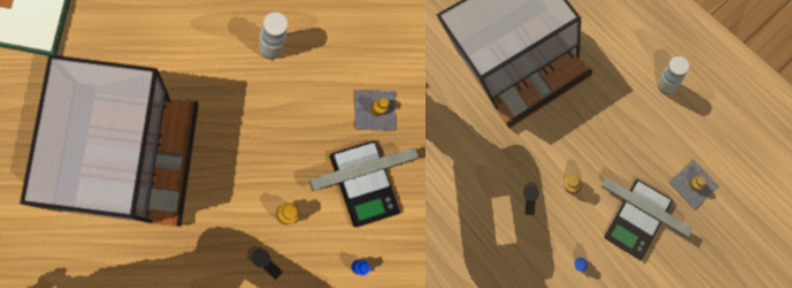

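The final views show the stick level across the middle of the pan (363,170), with pitch under 0.1° and its centre within 1 to 2 mm. The display is uncovered, the weight is upright on the pad (381,107), and the other things have not moved.

```bash
python3 -c "
from plant import *
print(job_done())"
```

```text
the job is handed in; nothing more can be done
None
```

The job is handed in at about 27 s of the 54 s allowed: the brass weight stands upright on the felt pad, and the stone stick lies level and centred crosswise on the pan with the display uncovered. The gripper holds nothing, and the other two stones, the jar and the loupe were left where they were.

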